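# Load the reagent stations

### The arm

A 6-joint arm with a two-finger parallel gripper is mounted at the origin on the work surface. World frame = base frame: x ahead of the robot, y to its left, z up, the work surface at z = 0. Lengths are in m, angles in rad, forces in N, time in s.
With the tool pointing down it reaches from about 0.3 to 0.775 m from the base axis. Payload 14.6 kg.
Tool frame: the origin (TCP) lies between the finger pads; the fingertips stand 14 mm ahead of it and the grasp point (between the pads) lies 5 mm behind it; z points along the fingers, y is the line along which they close (so a half turn about z gives the same grasp; the last joint's range is limited). The gripper opens to 94 mm and grips with 3 to 60 N. Pads are 16 mm wide; open, the fingers measure 119 mm over their backs; the gripper's body (75 mm by 177 mm) begins 78 mm behind the grasp point.
Start: joints at [-1.229, 0.3, 1.521, -0, 1.321, -0.067], TCP at [0.219, -0.505, 0.199] pointing down, gripper open.
Joint ranges: [-3.03, 3.03], [-0.79, 2.21], [0.23, 2.52], [-1.04, 4.18], [0, 3.07], [-2.55, 2.55]. Speed limits (rad/s): [2.22, 2.22, 2.57, 3.14, 3.14, 3.14].

### API

Orientations are given as [roll, pitch, yaw] about the fixed x, y, z axes, in that order (R = Rz(yaw) Ry(pitch) Rx(roll)).
In Python, from station import ctrl gives the robot as it stands. The module is installed in compiled form; this text tells all that it offers.
- The arm moves only by the tool move_arm, never from a script. Its argument "targets" is a list of rows, each a list of 7 numbers: the opening, from -1 (shut) to 1 (fully open), then the shift along the tool's x, y, z in units of 50 mm (1.0 is 50 mm), then the turn, a rotation vector about the tool's x, y, z in rad. A call has 1 to 12 rows; each row is the pose to reach, as a shift and turn from the pose commanded when the call began, along the tool's axes at that moment; what a row does not reach only later rows make up. A row lasts 1/10 s, in which the tool goes at most 50 mm and 8.59 degrees, less where a joint would pass 70% of its speed; a pose out of reach is approached as far as the arm can. A call with a gripper value outside its range is refused whole. The fingers move at their own pace and stop on an object; "grip_force" is the grip in N (left out, the last holds). Time passes only in rows, so rows that repeat a pose let the fingers close. It gives the time, the measured TCP pose, the force, the opening and the grip force at its end, in the units of the state.
- ctrl.get_obs(): the state, without advancing time (a new reading comes with each control period).
- ctrl.camera(name): name is "scene" or "top" or "wrist"; returns (picture, depth): 400x640x3 uint8, red, green, blue; 400x640 float32, m along the optical axis (not along the pixel's ray), 0 where there is no reading.
- ctrl.camera_params(name): a dict with "intrinsics" (3x3 intrinsics, pixels), "rvec" (rotation vector, rad) and "tvec" (3), from world to camera coordinates, as OpenCV has them; the wrist camera has in their place "T_tool_cam" (4x4, takes a point from camera to tool coordinates, whose origin is the TCP and whose axes are the flange's). Camera axes: x right, y down, z forward; pixel columns grow to the right and rows downward; lengths in m; the calibration is good to about 2 mm. The wrist camera is an equidistant fisheye: a pixel r from the principal point sees the ray r / f radians off the axis. A picture is of the moment at which its call begins: read the wrist's pose just before it. camera_params takes no time and is no camera call.
- ctrl.hand_in(): hands the job in; it is judged then, once.
Trained networks look in the newest picture that a camera, given by its name, has taken for a name from the list of things; names that differ only in an ending like _2 or _b are one class to them, and where a whole thing is asked for, a point or a joint stands for the part that bears it (a point fixed in the world has none). Each returns a list of dicts, best first, with "score" (0 to 1); they miss things now and then, are a little off and sometimes report something else, mostly with a low value. They report only what shows in the picture. A call takes as long as a camera call. They do not tell look-alikes from the thing itself.
- ctrl.cut_out(camera, target): "region" (400x640 bool, what is visible of it) and "point" ([column, row] in pixels, amid what is visible of it).
- ctrl.tip_of(camera, target): "point" ([column, row] in pixels: a listed point, or the origin of a listed thing).
The state is a dict: "time_s": time; "qpos": joint angles; "joint_vel": joint speeds; "tau": joint torques, N m; "ee_pos": TCP position; "eef_rot": TCP orientation; "force": force on the tool from outside, world axes, zero at the start; "moment": the same for the moment, N m; "grip_width": finger opening in m; "grip_force": force on a finger pad.
Only numpy, scipy, OpenCV 4.12 (cv2) and the standard library are available. Lean on these libraries where they do the work, as an engineer would, in place of code of your own. Each camera call takes 0.05 s, during which the arm holds its last target. There are 200 camera calls.

### The job

Put the red, blue and yellow jars each into the round holder of its own colour, and the green cassette into the green holder, turned so that its key rib goes into the notch. Set each one down (do not drop it) so that it stands upright and fully home on the holder's floor, keep them upright on the way, and leave the amber flask and the black-lidded jar standing where they are.

Things in the scene. Friction and masses are not known exactly. Their poses are not given: they have to be found in the camera images.
- jar_red: loose white plastic jar, round and straight-sided, 48 mm in diameter, 80 mm tall in all, with a red screw lid (46 mm in diameter, the top 18 mm of the height) and a red band round its body; about 0.12 kg; origin at the centre of its underside, z up; its yaw does not matter
- cup_red: fixed red round holder, open above with a grey floor: outside diameter 84 mm, inside 66 mm, rim 18 mm above the table, floor 4 mm above the table; origin at the centre of its underside, on the table; z up; its yaw does not matter
- jar_blue: loose white plastic jar, round and straight-sided, 48 mm in diameter, 80 mm tall in all, with a blue screw lid (46 mm in diameter, the top 18 mm of the height) and a blue band round its body; about 0.12 kg; origin at the centre of its underside, z up; its yaw does not matter
- cup_blue: fixed blue round holder, open above with a grey floor: outside diameter 84 mm, inside 66 mm, rim 18 mm above the table, floor 4 mm above the table; origin at the centre of its underside, on the table; z up; its yaw does not matter
- jar_yellow: loose white plastic jar, round and straight-sided, 48 mm in diameter, 80 mm tall in all, with a yellow screw lid (46 mm in diameter, the top 18 mm of the height) and a yellow band round its body; about 0.12 kg; origin at the centre of its underside, z up; its yaw does not matter
- cup_yellow: fixed yellow round holder, open above with a grey floor: outside diameter 84 mm, inside 66 mm, rim 18 mm above the table, floor 4 mm above the table; origin at the centre of its underside, on the table; z up; its yaw does not matter
- jar_black: loose jar of the same shape and size as the others but with a black lid and band; it has no holder and stays where it is; origin at the centre of its underside
- cassette: loose green upright reagent cassette with white labels: a block 56 mm long (its x), 40 mm wide (its y), 68 mm tall, with a white cap 26 mm in diameter and 10 mm high on top; from the middle of its +x end a key rib 12 mm wide and as tall as the block sticks out 20 mm; about 0.15 kg; origin at the centre of the underside of the block (rib not counted), x towards the rib, z up
- nest: fixed green rectangular holder, open above with a grey floor: inside 70 mm (x) by 54 mm (y), walls 9 mm thick, rim 18 mm and floor 4 mm above the table; the wall at its +x end has a notch 26 mm wide in the middle, down to the floor, for the cassette's rib (the other way round the cassette cannot go in); origin at the centre of its underside, x towards the notch, z up
- flask: loose amber conical glass flask, base 64 mm in diameter, 86 mm tall, neck 24 mm; stands among the rest and must be left alone; origin at the centre of its underside
Mind the look-alikes: they are no part of the job. Of the things that look like the cassette, take the one that is farthest to the robot's left at the start.

How it is judged:
By the outcome, as a careful person would: the job done as asked, in the order asked, and still so for the second after the job is handed in, with the robot touching nothing.
It also fails if it takes over 102 s, if anything falls off the work surface, if the arm or the gripper's body presses on something with over 40 N, if the wrist force passes 120 N, or if a joint passes its speed limit or range.

## Working session

There is one attempt and no reset: what is moved stays moved. The work goes in short steps, Python scripts to look and compute and a tool call to move; the robot and the scene stay as the last step left them, time stands still between calls to the robot, and variables do not carry over. Pictures are saved under pics/ and viewed, at most 14 in all, crops included, and the job is handed in when it is done.

Besides the shell and the picture viewer there is one more tool, called after "Emit:" by a JSON object that holds its "method" and its "body". move_arm: Moves the arm, as the interface text tells. Its arguments: {"type":"object","properties":{"targets":{"type":"array"},"grip_force":{"type":"number"}},"required":["targets"]}

```bash
mkdir -p pics; ls
cat > h.py <<'E'
import numpy as np, cv2
from scipy.spatial.transform import Rotation as R
from station import ctrl
def shot(name,fn):
    p,d=ctrl.camera(name); cv2.imwrite('pics/'+fn,p[:,:,::-1]); np.savez('/tmp/'+name,p=p,d=d); return p,d
def cloud(name,d):
    c=ctrl.camera_params(name);K=c['intrinsics'];Rm=R.from_rotvec(np.ravel(c['rvec'])).as_matrix();t=np.ravel(c['tvec'])
    v,u=np.mgrid[:400,:640]
    P=np.stack([(u-K[0,2])/K[0,0]*d,(v-K[1,2])/K[1,1]*d,d],-1)
    return (P-t)@Rm
E
python3 - <<'E'
from h import *
p,d=shot('top','top0.png'); p2,d2=shot('scene','scene0.png')
for n in('top','scene'):print(ctrl.camera_params(n))
print(ctrl.camera_params('wrist'));print(ctrl.get_obs())
E
```

```text
pics
{'intrinsics': array([[492.54961046,   0.        , 316.82992052],
       [  0.        , 492.54961046, 196.80035643],
       [  0.        ,   0.        ,   1.        ]]), 'rvec': array([ 2.20005363, -2.00354291,  0.22632721]), 'tvec': array([-0.09041107,  0.51533047,  1.53301717])}
{'intrinsics': array([[398.60402198,   0.        , 321.94683383],
       [  0.        , 398.60402198, 202.8249364 ],
       [  0.        ,   0.        ,   1.        ]]), 'rvec': array([ 1.11636689,  2.60750676, -0.75120525]), 'tvec': array([ 0.40596711, -0.26011061,  1.38591387])}
{'intrinsics': array([[309.70691629,   0.        , 322.49116111],
       [  0.        , 309.70691629, 199.2193893 ],
       [  0.        ,   0.        ,   1.        ]]), 'T_tool_cam': array([[-1.18564227e-03, -9.68827012e-01, -2.47735374e-01,
         7.25775038e-02],
       [ 9.99998648e-01, -8.66360104e-04, -1.39781247e-03,
         6.31757868e-04],
       [ 1.13961043e-03, -2.47736696e-01,  9.68826729e-01,
        -1.86160593e-01],
       [ 0.00000000e+00,  0.00000000e+00,  0.00000000e+00,
         1.00000000e+00]])}
{'time_s': 0.1, 'qpos': array([-1.22864023e+00,  3.00387432e-01,  1.52149621e+00, -1.85686921e-05,
        1.32069766e+00, -6.65730759e-02]), 'joint_vel': array([ 0.00056962, -0.00090298,  0.00022406,  0.0005014 ,  0.00095342,
       -0.00026354]), 'tau': array([ 1.60557080e-03, -5.32649982e+01, -3.53286660e+01,  7.09466077e-02,
        2.35075015e-02, -6.89853550e-05]), 'ee_pos': array([ 0.21852204, -0.50447238,  0.19816813]), 'eef_rot': array([-3.14060500e+00, -4.78221516e-05,  4.08733757e-01]), 'force': array([-0.24530235,  0.27056187,  0.23059962]), 'moment': array([ 0.03640645,  0.05401596, -0.04831657]), 'grip_force': 0.0, 'grip_width': 0.09384161382289641}
```

View pics/top0.png

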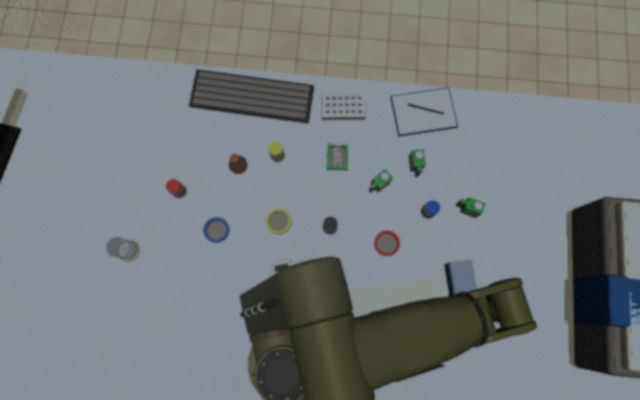

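View pics/scene0.png

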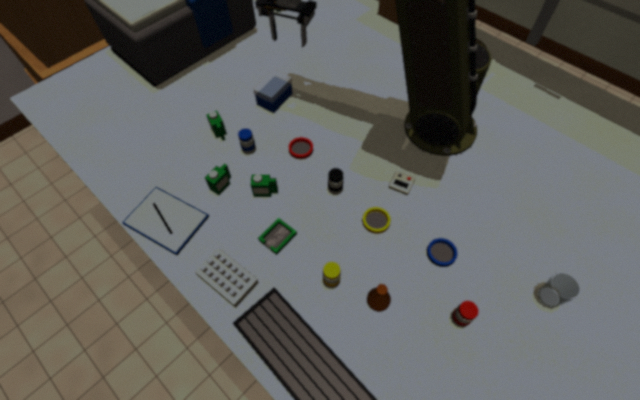

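The top view (robot's left = image left) shows:
- Three green cassettes at about (381,180), (418,160) and (473,207).
- Jars: red (175,187), blue (431,208), yellow (276,151), black (330,225). The flask is at (237,163).
- Holders: blue (216,230), yellow (279,221), red (387,243), and the nest at (338,157).

Cassette candidates are those three pixels. The leftmost looks like (381,180), and I'll check it in a crop.

```bash
cat > m.py <<'E'
from h import *
z=np.load('/tmp/top.npz');p,d=z['p'],z['d'];W=cloud('top',d)
def reg(n,u,v,r,lo,hi):
    m=np.zeros((400,640),bool);m[v-r:v+r+1,u-r:u+r+1]=1
    m&=(d>0)&(W[...,2]>lo)&(W[...,2]<hi);q=W[m]
    if len(q)<3: print(n,'none',W[v,u]);return
    (c,s,a)=cv2.minAreaRect((q[:,:2]*1000).astype(np.float32))
    print(n,len(q),'rect c',np.round(c,0),'size',np.round(s),a,'mean',q.mean(0).round(4),'zmax',q[:,2].max().round(4))
for n,u,v in [('jr',175,187),('jb',431,208),('jy',276,151),('jk',330,225)]: reg(n,u,v,14,.068,.095)
reg('flask',237,163,16,.01,.095)
for n,u,v in [('c1',381,180),('c2',418,160),('c3',473,207)]: reg(n,u,v,16,.055,.073)
for n,u,v in [('cr',387,243),('cb',216,230),('cy',279,221)]: reg(n,u,v,18,.011,.025)
reg('nest',338,157,18,.011,.025)
a=cv2.resize(p[135:265,315:505][:,:,::-1],None,fx=4,fy=4,interpolation=cv2.INTER_CUBIC)
cv2.imwrite('pics/c0.png',cv2.convertScaleAbs(a,alpha=1.3))
E
python3 m.py
```

```text
jr 172 rect c [511. 420.] size [44. 45.] 57.310791015625 mean [0.5107 0.4196 0.0792] zmax 0.089
jb 171 rect c [ 519. -409.] size [42. 44.] 50.71622848510742 mean [ 0.5186 -0.4084  0.0799] zmax 0.0903
jy 163 rect c [666. 109.] size [46. 44.] 23.975330352783203 mean [0.665  0.1083 0.0793] zmax 0.0906
jk 167 rect c [436. -90.] size [43. 43.] 40.466983795166016 mean [ 0.4356 -0.0898  0.0803] zmax 0.0884
flask 291 rect c [628. 249.] size [95. 61.] 58.07642364501953 mean [0.6125 0.2311 0.0459] zmax 0.0949
c1 181 rect c [ 595. -239.] size [41. 76.] 41.4859733581543 mean [ 0.5947 -0.2413  0.0675] zmax 0.0729
c2 184 rect c [ 673. -360.] size [76. 42.] 9.913891792297363 mean [ 0.673  -0.3582  0.0672] zmax 0.073
c3 208 rect c [ 542. -537.] size [77. 41.] 73.0996322631836 mean [ 0.5387 -0.5394  0.067 ] zmax 0.073
cr 220 rect c [ 393. -266.] size [ 82. 116.] 27.374420166015625 mean [ 0.4004 -0.2809  0.0178] zmax 0.0249
cb 208 rect c [397. 278.] size [90. 82.] 5.095277786254883 mean [0.3931 0.2777 0.0172] zmax 0.025
cy 211 rect c [438.  76.] size [88. 81.] 50.47829055786133 mean [0.4391 0.077  0.0178] zmax 0.0248
nest 216 rect c [672. -96.] size [102.  72.] 2.2386159896850586 mean [ 0.6743 -0.0981  0.0172] zmax 0.0247
```

View pics/c0.png

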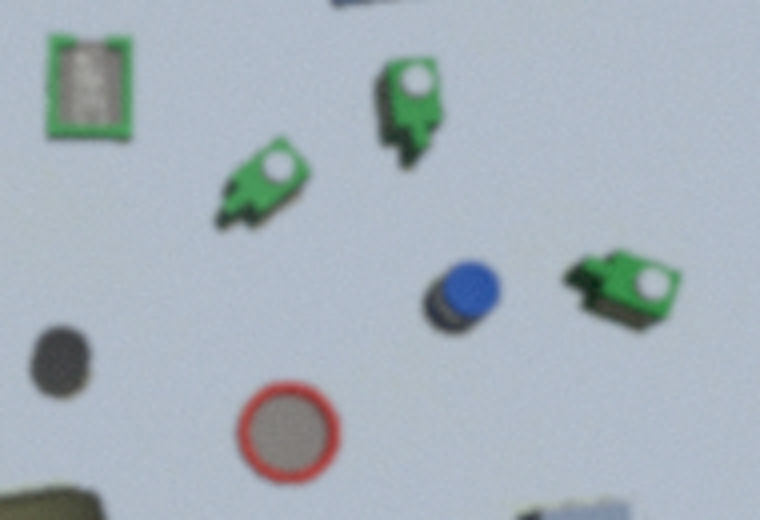

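c1 at top pixel (381,180), y≈-0.24, is farthest left of the three. The crop shows its rib pointing down-left in the image, and the nest's notch is at the image top (+x). Next I refine the centres by colour.

```bash
cat > m2.py <<'E'
from h import *
z=np.load('/tmp/top.npz');p=z['p'];c=ctrl.camera_params('top');K=c['intrinsics'];Rm=R.from_rotvec(c['rvec']).as_matrix();C=-Rm.T@c['tvec']
print('cam',C.round(3))
hsv=cv2.cvtColor(p,cv2.COLOR_RGB2HSV)
def comp(u,v,r):
    m=((hsv[...,1]>110)&(hsv[...,2]>50)).astype(np.uint8);q=np.zeros_like(m);q[v-r:v+r+1,u-r:u+r+1]=m[v-r:v+r+1,u-r:u+r+1]
    n,l,s,_=cv2.connectedComponentsWithStats(q);return l==1+np.argmax(s[1:,4])
def back(m,h):
    v,u=np.nonzero(m);D=np.stack([(u-K[0,2])/K[0,0],(v-K[1,2])/K[1,1],np.ones(len(u))],-1)@Rm
    return (C+D*((h-C[2])/D[:,2])[:,None])[:,:2]
for n,u,v,h in [('cr',387,243,.018),('cb',216,230,.018),('cy',279,221,.018),('jr',175,187,.08),('jb',431,208,.08),('jy',276,151,.08)]:
    m=comp(u,v,17);q=back(m,h);o,r=cv2.minEnclosingCircle((q*1000).astype(np.float32))
    print(n,m.sum(),'mean',(q.mean(0)*1000).round(1),'circ',np.round(o,1),r)
for n,u,v,h in [('nest',338,157,.018),('c1',381,180,.068)]:
    m=comp(u,v,18);q=back(m,h)*1000;print(n,m.sum(),q.mean(0).round(1),cv2.minAreaRect(q.astype(np.float32)))
E
python3 m2.py
```

```text
cam [ 0.178 -0.065  1.609]
cr 140 mean [ 399.6 -282.7] circ [ 399.4 -281.5] 38.81412124633789
cb 130 mean [392.8 278.3] circ [391.5 277.1] 39.857078552246094
cy 99 mean [437.6  76.4] circ [437.8  76.2] 38.517765045166016
jr 131 mean [509.1 418. ] circ [509.5 418.1] 21.271564483642578
jb 143 mean [ 517.3 -409.7] circ [ 517.1 -410.7] 22.001789093017578
jy 118 mean [663.4 106.5] circ [664.1 105.4] 20.793066024780273
nest 15 [636.4 -85. ] ((636.3884887695312, -85.85997009277344), (34.06498718261719, 5.385895729064941), 88.82562255859375)
c1 106 [ 586.3 -236.4] ((588.9432373046875, -243.73861694335938), (36.63835144042969, 59.149078369140625), 5.3981828689575195)
```

Emit:
{"method": "move_arm", "body": {"targets": [[1,0,0,-0.4,0,0,-0.15],[1,0,0,-0.4,0,0,-0.3],[1,0,0,-0.4,0,0,-0.45],[1,0,0,-0.4,0,0,-0.6],[1,0,0,-0.4,0,0,-0.75],[1,0,0,-0.4,0,0,-0.9],[1,0,0,-0.4,0,0,-1.05],[1,0,0,-0.4,0,0,-1.162],[1,0,0,-0.4,0,0,-1.162]]}}

```text
time_s: 1.0
ee_pos: [0.2186, -0.5045, 0.2183]
eef_rot: [-3.141, -0.001, 1.573]
force: [0.5, -0.4, 0.5]
grip_width: 0.0944
grip_force: 0.0
```

Emit:
{"method": "move_arm", "body": {"targets": [[1,9.2,2.9,0,0,0,0],[1,9.2,2.9,0,0,0,0],[1,9.2,2.9,0,0,0,0],[1,9.2,2.9,0,0,0,0],[1,9.2,2.9,0,0,0,0],[1,9.2,2.9,0,0,0,0],[1,9.2,2.9,0,0,0,0],[1,9.2,2.9,0,0,0,0],[1,9.2,2.9,0,0,0,0],[1,9.2,2.9,0,0,0,0],[1,9.2,2.9,0,0,0,0],[1,9.2,2.9,0,0,0,0]]}}

```text
time_s: 2.2
ee_pos: [0.3636, -0.0444, 0.2186]
eef_rot: [-3.141, 0.0, 1.57]
force: [-0.6, -0.1, 0.1]
grip_width: 0.0942
grip_force: 0.0
```

Emit:
{"method": "move_arm", "body": {"targets": [[1,9.25,2.93,0,0,0,0],[1,9.25,2.93,0,0,0,0],[1,9.25,2.93,0,0,0,0],[1,9.25,2.93,0,0,0,0],[1,9.25,2.93,0,0,0,0],[1,9.25,2.93,0,0,0,0],[1,9.25,2.93,0,0,0,0],[1,9.25,2.93,0,0,0,0],[1,9.25,2.93,0,0,0,0],[1,9.25,2.93,0,0,0,0],[1,9.25,2.93,0,0,0,0],[1,9.25,2.93,0,0,0,0]]}}

```text
time_s: 3.4
ee_pos: [0.511, 0.4165, 0.2177]
eef_rot: [-3.141, 0.001, 1.568]
force: [-0.2, -0.4, 0.0]
grip_width: 0.094
grip_force: 0.0
```

Run:
```python
from h import *
o=ctrl.get_obs();print(o['ee_pos'],o['eef_rot'],o['qpos'])
shot('wrist','w1.png');p,d=shot('top','top1.png')
a=cv2.resize(p[120:220,280:480][:,:,::-1],None,fx=4,fy=4,interpolation=cv2.INTER_CUBIC);cv2.imwrite('pics/c1.png',a)
```

```text
[0.51095708 0.41645132 0.21769382] [-3.14051561e+00  1.04170198e-03  1.56847851e+00] [ 6.28379846e-01  5.40480291e-01  1.14037993e+00 -2.07372934e-04
  1.46221658e+00  6.30720845e-01]
```

View pics/w1.png

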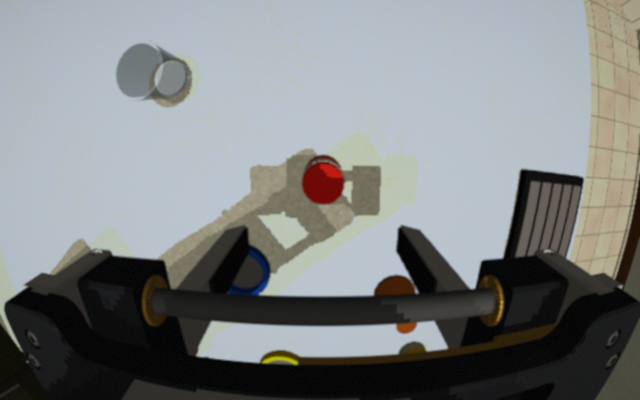

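The wrist view shows the red lid centred at (323,181), beyond the fingertips at about (240,235) and (405,235). I'll convert that to world coordinates.

```bash
cat >> h.py <<'E'
def wray(uv,h,o=None):
    o=o or ctrl.get_obs();c=ctrl.camera_params('wrist');K=c['intrinsics'];T=c['T_tool_cam']
    uv=np.atleast_2d(uv).astype(float);x=(uv-[K[0,2],K[1,2]])/K[0,0];th=np.linalg.norm(x,axis=1,keepdims=True)
    D=np.hstack([np.sin(th)*x/np.maximum(th,1e-9),np.cos(th)])
    Rt=R.from_euler('xyz',o['eef_rot']).as_matrix()
    D=D@(Rt@T[:3,:3]).T;C=o['ee_pos']+Rt@T[:3,3]
    return (C+D*((h-C[2])/D[:,2])[:,None])[:,:2]
E
cat > ws.py <<'E'
import sys
from h import *
# usage: ws.py png u v r h : coloured blob near u,v
def blob(u,v,r,h):
    p=np.load('/tmp/wrist.npz')['p'];hsv=cv2.cvtColor(p,cv2.COLOR_RGB2HSV)
    m=(hsv[...,1]>130)&(hsv[...,2]>50);w=np.zeros_like(m);w[max(0,v-r):v+r,u-r:u+r]=1;m&=w
    vv,uu=np.nonzero(m);q=wray(np.c_[uu,vv],h)*1000
    print(m.sum(),'mean',q.mean(0),'circ',cv2.minEnclosingCircle(q.astype(np.float32)))
if __name__=='__main__':
    a=sys.argv
    if a[1]!='-': shot('wrist',a[1])
    blob(*map(int,a[2:5]),float(a[5]))
E
python3 ws.py - 323 178 35 .08;python3 ws.py - 250 272 32 .018
```

```text
1434 mean [511.82720637 423.70805095] circ ((512.2529296875, 425.6670837402344), 26.040607452392578)
371 mean [416.57993643 275.35987134] circ ((394.1058654785156, 279.454833984375), 41.39213562011719)
```

Emit:
{"method": "move_arm", "body": {"targets": [[1,0.08,0,0.8,0,0,0],[1,0.08,0,1.6,0,0,0],[1,0.08,0,2.4,0,0,0],[1,0.08,0,3.0,0,0,0],[1,0.08,0,3.3,0,0,0],[1,0.08,0,3.3,0,0,0],[-1,0.08,0,3.3,0,0,0],[-1,0.08,0,3.3,0,0,0],[-1,0.08,0,3.3,0,0,0],[-1,0.08,0,3.3,0,0,0],[-1,0.08,0,3.3,0,0,0],[-1,0.08,0,3.3,0,0,0]], "grip_force": 20}}

```text
time_s: 4.7
ee_pos: [0.5101, 0.4219, 0.0538]
eef_rot: [3.141, -0.0, 1.571]
force: [0.5, -0.9, 0.4]
grip_width: 0.0491
grip_force: 0.1
```

Emit:
{"method": "move_arm", "body": {"targets": [[-1,0,0,0,0,0,0],[-1,0,0,0,0,0,0],[-1,0,0,-0.2,0,0,0],[-1,0,0,-0.6,0,0,0],[-1,0,0,-1.2,0,0,0],[-1,0,0,-1.8,0,0,0],[-1,0,0,-2.4,0,0,0],[-1,0,0,-2.6,0,0,0]]}}

```text
time_s: 5.5
ee_pos: [0.5108, 0.4224, 0.1877]
eef_rot: [3.138, -0.003, 1.571]
force: [-0.1, -0.2, -1.6]
grip_width: 0.0455
grip_force: 18.9
```

Emit:
{"method": "move_arm", "body": {"targets": [[-1,-0.3,-0.05,0,0,0,0],[-1,-0.9,-0.14,0,0,0,0],[-1,-1.7,-0.27,0,0,0,0],[-1,-2.6,-0.41,0,0,0,0],[-1,-3.5,-0.55,0,0,0,0],[-1,-4.4,-0.69,0,0,0,0],[-1,-5.3,-0.84,0,0,0,0],[-1,-6.2,-0.98,0,0,0,0],[-1,-7.1,-1.12,0,0,0,0],[-1,-8.0,-1.26,0,0,0,0],[-1,-8.9,-1.4,0,0,0,0],[-1,-9.8,-1.54,0,0,0,0]]}}

```text
time_s: 6.7
ee_pos: [0.4322, -0.0698, 0.1833]
eef_rot: [-3.141, -0.0, 1.571]
force: [0.8, 0.1, -1.0]
grip_width: 0.0458
grip_force: 18.9
```

Emit:
{"method": "move_arm", "body": {"targets": [[-1,-0.9,-0.14,0,0,0,0],[-1,-1.8,-0.28,0,0,0,0],[-1,-2.7,-0.43,0,0,0,0],[-1,-3.5,-0.56,0,0,0,0],[-1,-4.0,-0.64,0,0,0,0],[-1,-4.28,-0.68,0,0,0,0],[-1,-4.28,-0.68,0,0,0,0],[-1,-4.28,-0.68,0,0,0,0]]}}

```text
time_s: 7.5
ee_pos: [0.3992, -0.2813, 0.1833]
eef_rot: [-3.141, -0.001, 1.571]
force: [-1.2, -0.0, -1.0]
grip_width: 0.0458
grip_force: 18.9
```

Run:
```python
from h import *
o=ctrl.get_obs();print(o['ee_pos'],o['eef_rot'],o['grip_width'])
shot('wrist','w2.png')
```

```text
[ 0.39920745 -0.28131301  0.18331273] [-3.14113182e+00 -6.95983674e-04  1.57101119e+00] 0.04581875621798513
```

View pics/w2.png

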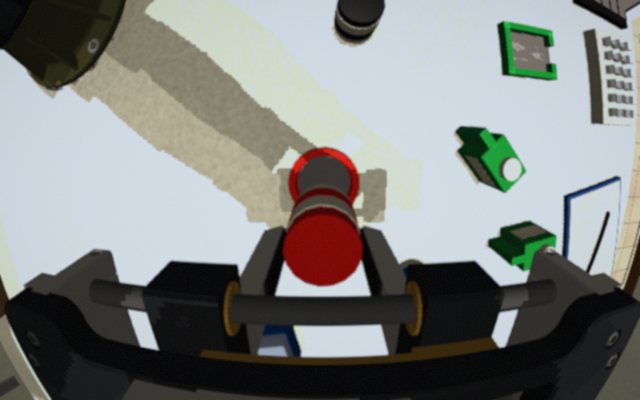

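The jar hangs upright between the pads, lined up at column 323 with the red cup ring at (324,178). Now I lower it, slowing at the end.

Emit:
{"method": "move_arm", "body": {"targets": [[-1,0,0,0.5,0,0,0],[-1,0,0,1.1,0,0,0],[-1,0,0,1.7,0,0,0],[-1,0,0,2.1,0,0,0],[-1,0,0,2.3,0,0,0],[-1,0,0,2.4,0,0,0],[-1,0,0,2.46,0,0,0],[-1,0,0,2.5,0,0,0],[-1,0,0,2.5,0,0,0],[-1,0,0,2.5,0,0,0]]}}

```text
time_s: 8.55
ee_pos: [0.3993, -0.2823, 0.0592]
eef_rot: [3.141, 0.001, 1.571]
force: [0.6, 0.4, -0.9]
grip_width: 0.0457
grip_force: 18.9
```

Emit:
{"method": "move_arm", "body": {"targets": [[-1,0,0,0.02,0,0,0],[-1,0,0,0.03,0,0,0],[-1,0,0,0.03,0,0,0]]}}

```text
time_s: 8.85
ee_pos: [0.3994, -0.2824, 0.0576]
eef_rot: [3.141, 0.0, 1.571]
force: [0.3, -0.3, 3.5]
grip_width: 0.046
grip_force: 19.3
```

Emit:
{"method": "move_arm", "body": {"targets": [[-1,0,0,0.02,0,0,0],[-1,0,0,0.02,0,0,0]]}}

```text
time_s: 9.05
ee_pos: [0.3997, -0.2826, 0.0573]
eef_rot: [3.14, 0.001, 1.571]
force: [-1.3, 0.9, 13.1]
grip_width: 0.0459
grip_force: 20.5
```

Emit:
{"method": "move_arm", "body": {"targets": [[-0.2,0,0,-0.02,0,0,0],[0.2,0,0,-0.02,0,0,0],[0.6,0,0,-0.02,0,0,0],[1,0,0,-0.02,0,0,0],[1,0,0,-0.02,0,0,0],[1,0,0,-0.6,0,0,0],[1,0,0,-1.4,0,0,0],[1,0,0,-2.2,0,0,0],[1,-1.0,0.8,-2.6,0,0,0],[1,-1.8,1.6,-2.6,0,0,0],[1,-2.54,2.38,-2.6,0,0,0],[1,-2.54,2.38,-2.6,0,0,0]]}}

```text
time_s: 10.25
ee_pos: [0.5196, -0.4111, 0.1854]
eef_rot: [-3.142, -0.0, 1.57]
force: [-0.8, 0.3, -0.6]
grip_width: 0.0939
grip_force: 0.0
```

Run:
```python
from h import *
o=ctrl.get_obs();print(o['ee_pos'],o['eef_rot'],o['grip_width'])
shot('wrist','w3.png')
```

```text
[ 0.51959108 -0.41105371  0.18542764] [-3.14151975e+00 -2.94700941e-05  1.57032857e+00] 0.0938744958248245
```

View pics/w3.png

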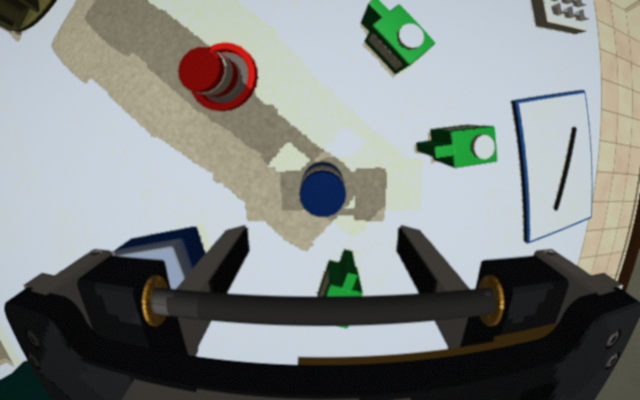

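The red jar stands in its cup at (215,72). The blue lid is centred at (323,190), midway between the open fingers.

```bash
python3 -c "
from h import *
print(wray([[323,189],[412,36]],.08))"
```

```text
[[ 0.52181707 -0.40451119]
 [ 0.60738544 -0.25340013]]
```

Emit:
{"method": "move_arm", "body": {"targets": [[1,0.08,0,0.8,0,0,0],[1,0.08,0,1.6,0,0,0],[1,0.08,0,2.3,0,0,0],[1,0.08,0,2.65,0,0,0],[1,0.08,0,2.65,0,0,0],[-1,0.08,0,2.65,0,0,0],[-1,0.08,0,2.65,0,0,0],[-1,0.08,0,2.65,0,0,0],[-1,0.08,0,2.65,0,0,0],[-1,0.08,0,2.65,0,0,0],[-1,0.08,0,2.65,0,0,0],[-1,0.08,0,2.65,0,0,0]]}}

```text
time_s: 11.5
ee_pos: [0.5182, -0.4052, 0.0538]
eef_rot: [3.141, 0.0, 1.571]
force: [0.5, -0.7, 1.1]
grip_width: 0.0457
grip_force: 19.3
```

Emit:
{"method": "move_arm", "body": {"targets": [[-1,0,0,0,0,0,0],[-1,0,0,0,0,0,0],[-1,0,0,-0.2,0,0,0],[-1,0,0,-0.6,0,0,0],[-1,0,0,-1.2,0,0,0],[-1,0,0,-1.8,0,0,0],[-1,0,0,-2.4,0,0,0],[-1,0,0,-2.7,0,0,0],[-1,0,0,-2.7,0,0,0]]}}

```text
time_s: 12.4
ee_pos: [0.5186, -0.4056, 0.1909]
eef_rot: [3.139, 0.002, 1.571]
force: [1.1, -0.1, -1.3]
grip_width: 0.0458
grip_force: 19.3
```

Emit:
{"method": "move_arm", "body": {"targets": [[-1,0.3,-0.06,0,0,0,0],[-1,0.9,-0.17,0,0,0,0],[-1,1.7,-0.31,0,0,0,0],[-1,2.6,-0.48,0,0,0,0],[-1,3.5,-0.65,0,0,0,0],[-1,4.4,-0.81,0,0,0,0],[-1,5.3,-0.98,0,0,0,0],[-1,6.2,-1.14,0,0,0,0],[-1,7.1,-1.31,0,0,0,0],[-1,8.0,-1.48,0,0,0,0],[-1,8.9,-1.64,0,0,0,0],[-1,9.8,-1.81,0,0,0,0]]}}

```text
time_s: 13.6
ee_pos: [0.4263, 0.0864, 0.1873]
eef_rot: [-3.14, 0.0, 1.571]
force: [0.7, 0.9, -1.0]
grip_width: 0.0452
grip_force: 19.3
```

Emit:
{"method": "move_arm", "body": {"targets": [[-1,0.9,-0.17,0,0,0,0],[-1,1.8,-0.33,0,0,0,0],[-1,2.7,-0.5,0,0,0,0],[-1,3.3,-0.6,0,0,0,0],[-1,3.7,-0.68,0,0,0,0],[-1,3.87,-0.71,0,0,0,0],[-1,3.87,-0.71,0,0,0,0],[-1,3.87,-0.71,0,0,0,0],[-1,3.87,-0.71,0,0,0,0]]}}

```text
time_s: 14.5
ee_pos: [0.3924, 0.2774, 0.1885]
eef_rot: [-3.141, 0.0, 1.57]
force: [0.6, -0.5, -0.3]
grip_width: 0.0455
grip_force: 19.3
```

Run:
```python
from h import *
o=ctrl.get_obs();print(o['ee_pos'],o['eef_rot'],o['grip_width'])
shot('wrist','w4.png')
```

```text
[0.39237766 0.27738962 0.18847778] [-3.14140148e+00  2.48851342e-04  1.56960824e+00] 0.045475591389113765
```

View pics/w4.png

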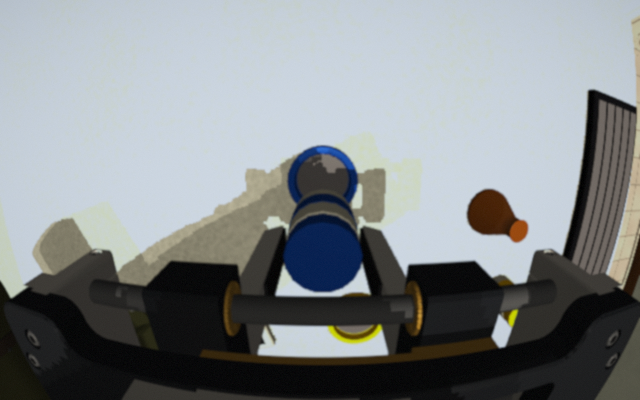

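The jar is centred over the blue cup: ring at (323,178), jar column 323. I lower it from 0.188 to about 0.058.

Emit:
{"method": "move_arm", "body": {"targets": [[-1,0,0,0.5,0,0,0],[-1,0,0,1.1,0,0,0],[-1,0,0,1.7,0,0,0],[-1,0,0,2.2,0,0,0],[-1,0,0,2.4,0,0,0],[-1,0,0,2.5,0,0,0],[-1,0,0,2.56,0,0,0],[-1,0,0,2.6,0,0,0],[-1,0,0,2.61,0,0,0],[-1,0,0,2.61,0,0,0]]}}

```text
time_s: 15.55
ee_pos: [0.3923, 0.2785, 0.0586]
eef_rot: [3.141, -0.0, 1.571]
force: [0.9, 0.5, -0.9]
grip_width: 0.0459
grip_force: 19.3
```

Emit:
{"method": "move_arm", "body": {"targets": [[-1,0,0,0.01,0,0,0],[-1,0,0,0.01,0,0,0]]}}

```text
time_s: 15.75
ee_pos: [0.3922, 0.2784, 0.0578]
eef_rot: [3.141, -0.0, 1.571]
force: [0.3, 0.9, -1.4]
grip_width: 0.0459
grip_force: 19.3
```

Emit:
{"method": "move_arm", "body": {"targets": [[-1,0,0,0.02,0,0,0],[-1,0,0,0.03,0,0,0],[-1,0,0,0.03,0,0,0]]}}

```text
time_s: 16.05
ee_pos: [0.3925, 0.2786, 0.0575]
eef_rot: [3.14, -0.001, 1.571]
force: [-4.8, -3.1, 17.7]
grip_width: 0.0456
grip_force: 20.7
```

Emit:
{"method": "move_arm", "body": {"targets": [[-0.2,0,0,-0.03,0,0,0],[0.2,0,0,-0.03,0,0,0],[0.6,0,0,-0.03,0,0,0],[1,0,0,-0.03,0,0,0],[1,0,0,-0.03,0,0,0],[1,0,0,-0.6,0,0,0],[1,0,0,-1.4,0,0,0],[1,0,0,-2.2,0,0,0],[1,0,0,-2.6,0,0,0]]}}

```text
time_s: 16.95
ee_pos: [0.3928, 0.2787, 0.1894]
eef_rot: [3.138, -0.002, 1.571]
force: [-0.0, 0.2, 0.5]
grip_width: 0.0939
grip_force: 0.0
```

Emit:
{"method": "move_arm", "body": {"targets": [[1,-0.43,0.68,0,0,0,0],[1,-0.93,1.48,0,0,0,0],[1,-1.43,2.28,0,0,0,0],[1,-1.93,3.08,0,0,0,0],[1,-2.43,3.88,0,0,0,0],[1,-2.93,4.68,0,0,0,0],[1,-3.43,5.44,0,0,0,0],[1,-3.43,5.44,0,0,0,0],[1,-3.43,5.44,0,0,0,0]]}}

```text
time_s: 17.85
ee_pos: [0.6641, 0.1063, 0.185]
eef_rot: [-3.14, 0.0, 1.57]
force: [-0.4, 1.2, -1.0]
grip_width: 0.0939
grip_force: 0.0
```

Run:
```python
from h import *
o=ctrl.get_obs();print(o['ee_pos'],o['eef_rot'],o['grip_width'])
shot('wrist','w5.png')
p=np.load('/tmp/wrist.npz')['p'].astype(int)
m=(p[...,0]>110)&(p[...,1]>90)&(p[...,2]<60);m[:120]=0;m[230:]=0;m[:,:270]=0;m[:,380:]=0
v,u=np.nonzero(m);print(m.sum(),u.min(),u.max(),v.min(),v.max(),u.mean(),v.mean())
q=wray(np.c_[u,v],.08);print(q.mean(0))
```

```text
[0.664143   0.10629988 0.18501984] [-3.14005229e+00  8.70030490e-05  1.56966957e+00] 0.09387407434794766
1590 302 346 171 214 324.6125786163522 192.34591194968553
[0.6664813  0.11105392]
```

View pics/w5.png

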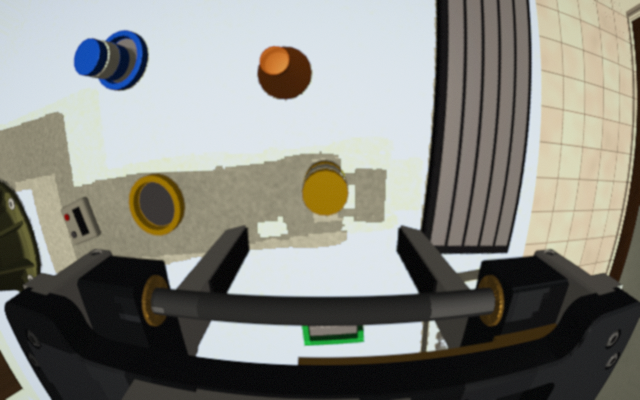

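The blue jar stands in its cup at (125,60), and the yellow lid is at (325,192), centred between the fingers. Grasp it.

Emit:
{"method": "move_arm", "body": {"targets": [[1,0.06,0.02,0.8,0,0,0],[1,0.06,0.02,1.6,0,0,0],[1,0.06,0.02,2.3,0,0,0],[1,0.06,0.02,2.65,0,0,0],[1,0.06,0.02,2.65,0,0,0],[-1,0.06,0.02,2.65,0,0,0],[-1,0.06,0.02,2.65,0,0,0],[-1,0.06,0.02,2.65,0,0,0],[-1,0.06,0.02,2.65,0,0,0],[-1,0.06,0.02,2.65,0,0,0],[-1,0.06,0.02,2.65,0,0,0],[-1,0.06,0.02,2.65,0,0,0]]}}

```text
time_s: 19.1
ee_pos: [0.6652, 0.1098, 0.0537]
eef_rot: [3.141, 0.0, 1.571]
force: [0.4, 0.1, 1.1]
grip_width: 0.046
grip_force: 19.0
```

Emit:
{"method": "move_arm", "body": {"targets": [[-1,0,0,0,0,0,0],[-1,0,0,0,0,0,0],[-1,0,0,-0.2,0,0,0],[-1,0,0,-0.6,0,0,0],[-1,0,0,-1.2,0,0,0],[-1,0,0,-1.8,0,0,0],[-1,0,0,-2.4,0,0,0],[-1,0,0,-2.7,0,0,0],[-1,0,0,-2.7,0,0,0]]}}

```text
time_s: 20.0
ee_pos: [0.6658, 0.1099, 0.191]
eef_rot: [3.138, -0.0, 1.571]
force: [-1.0, 0.7, -1.2]
grip_width: 0.0459
grip_force: 19.0
```

Emit:
{"method": "move_arm", "body": {"targets": [[-1,-0.05,-0.3,0,0,0,0],[-1,-0.13,-0.9,0,0,0,0],[-1,-0.25,-1.7,0,0,0,0],[-1,-0.38,-2.6,0,0,0,0],[-1,-0.5,-3.4,0,0,0,0],[-1,-0.6,-4.1,0,0,0,0],[-1,-0.67,-4.55,0,0,0,0],[-1,-0.67,-4.55,0,0,0,0],[-1,-0.67,-4.55,0,0,0,0]]}}

```text
time_s: 20.9
ee_pos: [0.4375, 0.0763, 0.188]
eef_rot: [-3.141, 0.0, 1.571]
force: [1.0, 0.1, -0.6]
grip_width: 0.0455
grip_force: 19.0
```

Emit:
{"method": "move_arm", "body": {"targets": [[-1,0,0,0.5,0,0,0],[-1,0,0,1.1,0,0,0],[-1,0,0,1.7,0,0,0],[-1,0,0,2.0,0,0,0],[-1,0,0,2.0,0,0,0]]}}

```text
time_s: 21.4
ee_pos: [0.4368, 0.0763, 0.0861]
eef_rot: [-3.137, 0.0, 1.571]
force: [0.2, 0.2, 0.1]
grip_width: 0.0456
grip_force: 19.0
```

Run:
```python
from h import *
o=ctrl.get_obs();print(o['ee_pos'],o['eef_rot'],o['grip_width'])
shot('wrist','w6.png')
```

```text
[0.43681272 0.07626046 0.08607056] [-3.13662219e+00  4.32840709e-04  1.57075414e+00] 0.04564898921351524
```

View pics/w6.png

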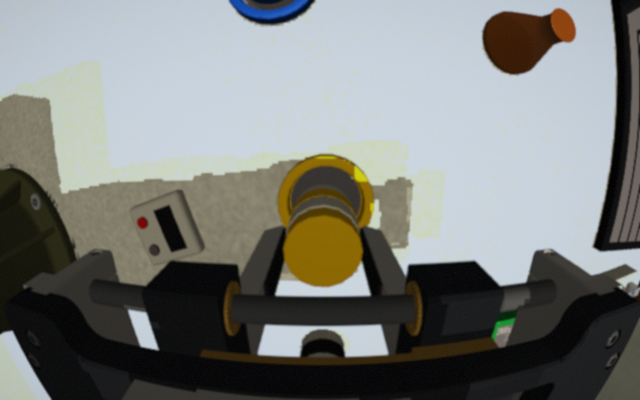

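The jar is over the yellow cup: ring centre about column 326, jar column 323. I finish the set-down.

Emit:
{"method": "move_arm", "body": {"targets": [[-1,0,0.03,0.3,0,0,0],[-1,0,0.03,0.48,0,0,0],[-1,0,0.03,0.56,0,0,0],[-1,0,0.03,0.6,0,0,0],[-1,0,0.03,0.62,0,0,0],[-1,0,0.03,0.62,0,0,0]]}}

```text
time_s: 22.05
ee_pos: [0.4393, 0.0764, 0.0579]
eef_rot: [3.141, -0.0, 1.571]
force: [-0.4, -0.2, -0.8]
grip_width: 0.0458
grip_force: 19.0
```

Emit:
{"method": "move_arm", "body": {"targets": [[-1,0,0,0.01,0,0,0],[-1,0,0,0.01,0,0,0]]}}

```text
time_s: 22.25
ee_pos: [0.4395, 0.0764, 0.0576]
eef_rot: [3.141, -0.0, 1.571]
force: [-0.7, 0.1, 4.8]
grip_width: 0.0458
grip_force: 19.3
```

Emit:
{"method": "move_arm", "body": {"targets": [[-0.2,0,0,-0.02,0,0,0],[0.2,0,0,-0.02,0,0,0],[0.6,0,0,-0.02,0,0,0],[1,0,0,-0.02,0,0,0],[1,0,0,-0.02,0,0,0],[1,0,0,-0.6,0,0,0],[1,0,0,-1.4,0,0,0],[1,0,0,-2.2,0,0,0],[1,0,0,-2.6,0,0,0]]}}

```text
time_s: 23.15
ee_pos: [0.4399, 0.0764, 0.1904]
eef_rot: [3.138, -0.0, 1.571]
force: [-0.0, 0.2, -0.2]
grip_width: 0.0941
grip_force: 0.0
```

Emit:
{"method": "move_arm", "body": {"targets": [[1,-0.7,0.35,0,0,0,-0.1],[1,-1.5,0.75,0,0,0,-0.2],[1,-2.3,1.15,0,0,0,-0.3],[1,-3.1,1.55,0,0,0,-0.4],[1,-3.9,1.95,0,0,0,-0.5],[1,-4.7,2.35,0,0,0,-0.6],[1,-5.5,2.75,0,0,0,-0.7],[1,-6.4,3.2,0,0,0,-0.724],[1,-6.4,3.2,0,0,0,-0.724],[1,-6.4,3.2,0,0,0,-0.724]]}}

```text
time_s: 24.15
ee_pos: [0.5989, -0.2442, 0.1861]
eef_rot: [-3.141, -0.002, 2.293]
force: [0.2, 0.1, -0.2]
grip_width: 0.0942
grip_force: 0.0
```

Run:
```python
from h import *
o=ctrl.get_obs();print(o['ee_pos'],o['eef_rot'],o['grip_width'])
p,d=shot('wrist','w7.png')
c=ctrl.camera_params('wrist');K=c['intrinsics'];T=c['T_tool_cam'];Rt=R.from_euler('xyz',o['eef_rot']).as_matrix()
# fisheye cloud
v,u=np.mgrid[:400,:640];x=np.stack([(u-K[0,2]),(v-K[1,2])],-1)/K[0,0];th=np.linalg.norm(x,axis=-1,keepdims=True)
D=np.concatenate([np.tan(th)*x/np.maximum(th,1e-9),np.ones_like(th)],-1)*d[...,None]
W=(D@T[:3,:3].T+T[:3,3])@Rt.T+o['ee_pos']
hsv=cv2.cvtColor(p,cv2.COLOR_RGB2HSV);m=(hsv[...,1]>110)&(hsv[...,0]>40)&(hsv[...,0]<85)
m&=(W[...,2]>.06)&(W[...,2]<.073)&(np.hypot(W[...,0]-.6,W[...,1]+.245)<.07)
q=W[m];print(m.sum(),q.mean(0));r=cv2.minAreaRect((q[:,:2]*1000).astype(np.float32));print(r)
cap=W[(W[...,2]>.0745)&(W[...,2]<.083)&(np.hypot(W[...,0]-.6,W[...,1]+.245)<.05)];print('cap',len(cap),cap.mean(0))
```

```text
[ 0.59886895 -0.24416022  0.18606416] [-3.14107276e+00 -1.51772452e-03  2.29326918e+00] 0.0941825769905827
1586 [ 0.59479092 -0.23823747  0.0679824 ]
((594.6520385742188, -238.32583618164062), (37.983978271484375, 73.95855712890625), 43.69419479370117)
cap 511 [ 0.60583958 -0.25010495  0.07798285]
```

View pics/w7.png

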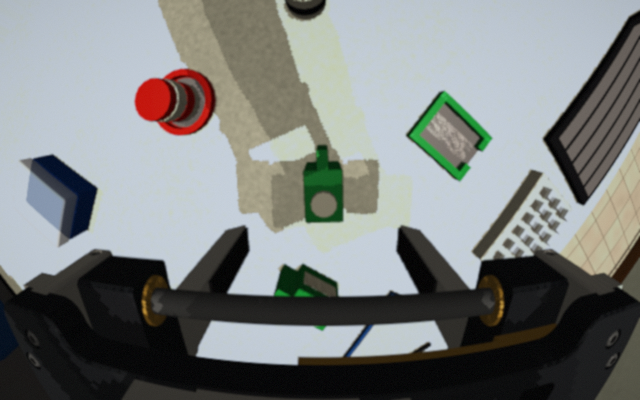

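The wrist view shows the cassette at (323,190) with its rib pointing up the image (tool +x), aligned with the gripper. The red jar is home at (180,100), and the nest is at (450,133) with its notch at lower right (world +x). Grasp the cassette.

Emit:
{"method": "move_arm", "body": {"targets": [[1,-0.04,0.02,0.8,0,0,-0.02],[1,-0.04,0.02,1.6,0,0,-0.02],[1,-0.04,0.02,2.4,0,0,-0.02],[1,-0.04,0.02,2.86,0,0,-0.02],[1,-0.04,0.02,2.86,0,0,-0.02],[-1,-0.04,0.02,2.86,0,0,-0.02],[-1,-0.04,0.02,2.86,0,0,-0.02],[-1,-0.04,0.02,2.86,0,0,-0.02],[-1,-0.04,0.02,2.86,0,0,-0.02],[-1,-0.04,0.02,2.86,0,0,-0.02],[-1,-0.04,0.02,2.86,0,0,-0.02],[-1,-0.04,0.02,2.86,0,0,-0.02]]}}

```text
time_s: 25.4
ee_pos: [0.6012, -0.2445, 0.0442]
eef_rot: [-3.142, -0.0, 2.315]
force: [-1.5, -1.0, 1.0]
grip_width: 0.0413
grip_force: 0.7
```

Emit:
{"method": "move_arm", "body": {"targets": [[-1,0,0,0,0,0,0],[-1,0,0,0,0,0,0],[-1,0,0,0,0,0,0],[-1,0,0,-0.2,0,0,0],[-1,0,0,-0.6,0,0,0],[-1,0,0,-1.2,0,0,0],[-1,0,0,-1.8,0,0,0],[-1,0,0,-2.4,0,0,0],[-1,0,0,-2.7,0,0,0],[-1,0,0,-2.7,0,0,0]]}}

```text
time_s: 26.4
ee_pos: [0.6019, -0.2448, 0.1813]
eef_rot: [3.14, 0.003, 2.315]
force: [0.7, 0.3, -2.7]
grip_width: 0.0398
grip_force: 19.9
```

```bash
cat > n.py <<'E'
from h import *
z=np.load('/tmp/top.npz');p=z['p'];d=z['d'];W=cloud('top',d)   # second top shot
g=(p[...,1].astype(int)-p[...,0]>8)&(p[...,1].astype(int)-p[...,2]>8);w=np.zeros_like(g);w[135:180,318:360]=1;g&=w
c=ctrl.camera_params('top');K=c['intrinsics'];Rm=R.from_rotvec(c['rvec']).as_matrix();C=-Rm.T@c['tvec']
v,u=np.nonzero(g);D=np.stack([(u-K[0,2])/K[0,0],(v-K[1,2])/K[1,1],np.ones(len(u))],-1)@Rm
q=((C+D*((.018-C[2])/D[:,2])[:,None])[:,:2]*1000).astype(np.float32)
print(len(q),cv2.minAreaRect(q),q.mean(0))
E
python3 n.py; python3 -c "
from h import *
o=ctrl.get_obs();print(o['ee_pos'],o['eef_rot'],o['grip_width'])"
```

```text
280 ((676.706787109375, -94.40120697021484), (91.31475830078125, 70.67598724365234), 4.5549492835998535) [670.30475 -94.69954]
[ 0.6018522  -0.24476021  0.18134597] [3.14021783 0.00329116 2.31485675] 0.03984094276356432
```

Run:
```python
from h import *
o=dict(ee_pos=np.array([.59887,-.24416,.18606]),eef_rot=np.array([-3.14107,-.00152,2.29327]))
p=np.load('/tmp/wrist.npz')['p'];hsv=cv2.cvtColor(p,cv2.COLOR_RGB2HSV);m=((hsv[...,1]>110)&(hsv[...,0]>40)&(hsv[...,0]<85)).astype(np.uint8)
w=np.zeros_like(m);w[85:185,400:500]=1;m&=w;m=cv2.morphologyEx(m,cv2.MORPH_OPEN,np.ones((2,2)))
v,u=np.nonzero(m);q=(wray(np.c_[u,v],.018,o)*1000).astype(np.float32)
print(len(q),cv2.minAreaRect(q))
a=np.full((400,400,3),255,np.uint8)
for x,y in q: cv2.circle(a,(int(200-(y+96)*3),int(200-(x-674)*3)),2,(0,120,0),-1)
cv2.rectangle(a,(200-36*3,200-44*3),(200+36*3,200+44*3),(0,0,255),1)
cv2.imwrite('pics/nest.png',a)
```

```text
1646 ((678.885986328125, -96.0472412109375), (90.04196166992188, 72.29202270507812), 3.963264226913452)
```

View pics/nest.png

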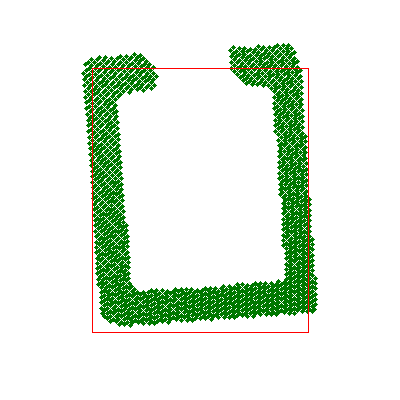

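The back-projected nest outline is 90 x 72 mm with its notch on the +x end. Its centre is about (0.678,-0.095) and its yaw about +4°. I move over it and turn.

Emit:
{"method": "move_arm", "body": {"targets": [[-1,0.05,0.15,0,0,0,0.1],[-1,0.15,0.4,0,0,0,0.24],[-1,0.3,0.8,0,0,0,0.38],[-1,0.45,1.2,0,0,0,0.52],[-1,0.6,1.6,0,0,0,0.66],[-1,0.7,2.0,0,0,0,0.8],[-1,0.85,2.4,0,0,0,0.94],[-1,1.0,2.7,0,0,0,1.08],[-1,1.1,3.0,0,0,0,1.22],[-1,1.16,3.15,0,0,0,1.36],[-1,1.16,3.15,0,0,0,1.5],[-1,1.16,3.15,0,0,0,1.64]]}}

```text
time_s: 27.6
ee_pos: [0.6773, -0.0947, 0.1767]
eef_rot: [-3.139, 0.002, 0.67]
force: [-0.3, -0.6, -1.6]
grip_width: 0.0399
grip_force: 19.9
```

Emit:
{"method": "move_arm", "body": {"targets": [[-1,0,0,0,0,0,0.14],[-1,0,0,0,0,0,0.28],[-1,0,0,0,0,0,0.42],[-1,0,0,0,0,0,0.54],[-1,0,0,0,0,0,0.605],[-1,0,0,0,0,0,0.605],[-1,0,0,0,0,0,0.605]]}}

```text
time_s: 28.3
ee_pos: [0.6775, -0.0951, 0.1777]
eef_rot: [-3.141, 0.002, 0.072]
force: [-1.0, 0.3, -2.6]
grip_width: 0.0401
grip_force: 19.9
```

Run:
```python
from h import *
o=ctrl.get_obs();print(o['ee_pos'],o['eef_rot'],o['grip_width'])
shot('wrist','w8.png')
```

```text
[ 0.67745358 -0.09511266  0.17774287] [-3.14103387e+00  1.80044834e-03  7.18890958e-02] 0.04009442533726438
```

View pics/w8.png

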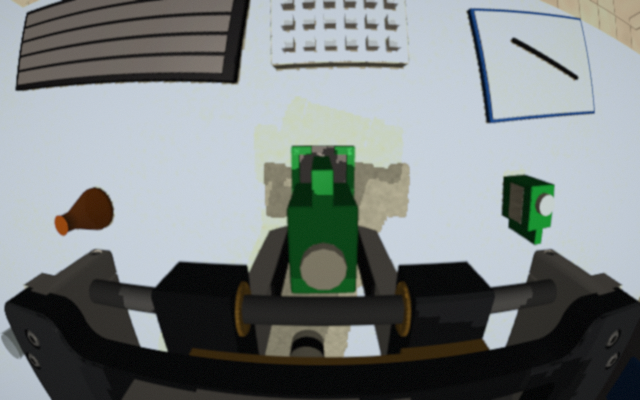

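The cassette's rib (col 322) lines up with the notch of the nest (cols 291–355), without visible twist. I check the notch end along x, then lower part-way.

```bash
python3 -c "
from h import *
print(wray([[293,146],[354,146],[291,190],[355,190]],.018))"
```

```text
[[ 0.72040561 -0.0587526 ]
 [ 0.72526016 -0.12685859]
 [ 0.66973937 -0.05912704]
 [ 0.67496494 -0.13252953]]
```

Emit:
{"method": "move_arm", "body": {"targets": [[-1,0,0,0.5,0,0,0],[-1,0,0,1.1,0,0,0],[-1,0,0,1.7,0,0,0],[-1,0,0,2.0,0,0,0],[-1,0,0,2.0,0,0,0],[-1,0,0,2.0,0,0,0]]}}

```text
time_s: 28.95
ee_pos: [0.6783, -0.0953, 0.0803]
eef_rot: [3.141, -0.001, 0.07]
force: [1.5, -0.8, -1.3]
grip_width: 0.0401
grip_force: 19.9
```

Run:
```python
from h import *
o=ctrl.get_obs();print(o['ee_pos'],o['eef_rot'],o['grip_width'])
p,d=shot('wrist','w9.png')
cv2.imwrite('pics/w9c.png',cv2.resize(p[120:320,220:430][:,:,::-1],None,fx=2.8,fy=2.8))
```

```text
[ 0.67832828 -0.09527358  0.08033744] [ 3.14128623e+00 -1.23652107e-03  7.02176462e-02] 0.04011963183553647
```

View pics/w9c.png

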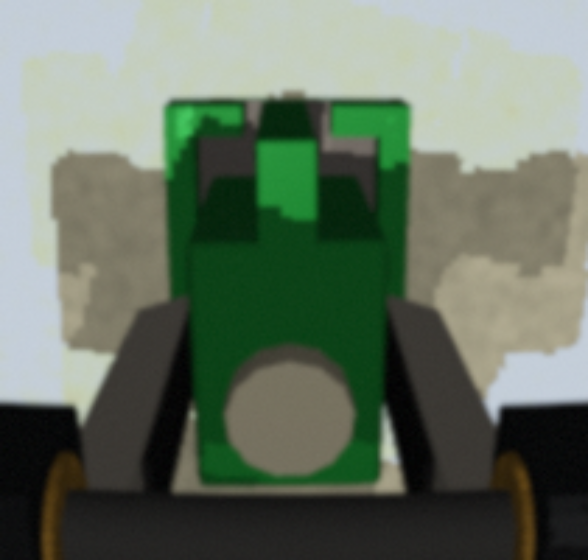

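The rib (crop cols 258–318) sits mid-notch (245–330) and the block is centred between the side walls. I lower it fully.

Emit:
{"method": "move_arm", "body": {"targets": [[-1,0,0,0.2,0,0,0],[-1,0,0,0.4,0,0,0],[-1,0,0,0.5,0,0,0],[-1,0,0,0.56,0,0,0],[-1,0,0,0.6,0,0,0],[-1,0,0,0.61,0,0,0],[-1,0,0,0.61,0,0,0]]}}

```text
time_s: 29.7
ee_pos: [0.6779, -0.0952, 0.0488]
eef_rot: [3.141, -0.0, 0.07]
force: [-0.9, -0.3, -2.4]
grip_width: 0.0401
grip_force: 19.9
```

Emit:
{"method": "move_arm", "body": {"targets": [[-1,0,0,0.02,0,0,0],[-1,0,0,0.02,0,0,0]]}}

```text
time_s: 29.9
ee_pos: [0.6781, -0.0952, 0.0482]
eef_rot: [3.141, -0.001, 0.07]
force: [-0.2, 0.2, 0.9]
grip_width: 0.0399
grip_force: 19.9
```

Emit:
{"method": "move_arm", "body": {"targets": [[-1,0,0,0.02,0,0,0],[-1,0,0,0.02,0,0,0]]}}

```text
time_s: 30.1
ee_pos: [0.6783, -0.0951, 0.0481]
eef_rot: [3.141, -0.002, 0.07]
force: [-2.8, 1.9, 9.1]
grip_width: 0.0401
grip_force: 20.0
```

Emit:
{"method": "move_arm", "body": {"targets": [[-0.3,0,0,0,0,0,0],[0.1,0,0,0,0,0,0],[0.5,0,0,0,0,0,0],[1,0,0,0,0,0,0],[1,0,0,0,0,0,0],[1,0,0,-0.6,0,0,0],[1,0,0,-1.4,0,0,0],[1,0,0,-2.2,0,0,0],[1,-1.0,0,-2.8,0,0,0],[1,-2.0,0,-3.2,0,0,0],[1,-3.0,0,-3.2,0,0,0],[1,-3.0,0,-3.2,0,0,0]]}}

```text
time_s: 31.3
ee_pos: [0.5248, -0.1057, 0.2075]
eef_rot: [3.141, -0.0, 0.069]
force: [0.2, 0.5, -0.6]
grip_width: 0.0939
grip_force: 0.0
```

Run:
```python
from h import *
p,d=shot('scene','s9.png');W=cloud('scene',d)
cv2.imwrite('pics/s9c.png',cv2.resize(p[90:340,180:500][:,:,::-1],None,fx=2.4,fy=2.4,interpolation=cv2.INTER_CUBIC))
for n,x,y in[('r',.4,-.282),('b',.3925,.278),('y',.439,.0765),('c',.6775,-.095),('k',.436,-.09)]:
    q=W[(np.hypot(W[...,0]-x,W[...,1]-y)<.035)&(W[...,2]>.06)&(W[...,2]<.11)]
    if len(q)>5: t=q[q[:,2]>np.percentile(q[:,2],98)-.008]; print(n,len(q),t.mean(0).round(4),np.percentile(q[:,2],[90,98]).round(4))
```

```text
r 70 [ 0.3977 -0.2759  0.0861] [0.0875 0.0895]
b 291 [0.3932 0.2741 0.0858] [0.0879 0.0895]
y 256 [0.4394 0.0762 0.0859] [0.0881 0.0895]
c 316 [ 0.6697 -0.0943  0.0837] [0.0839 0.0866]
k 212 [ 0.4366 -0.0892  0.082 ] [0.0843 0.0854]
```

View pics/s9c.png

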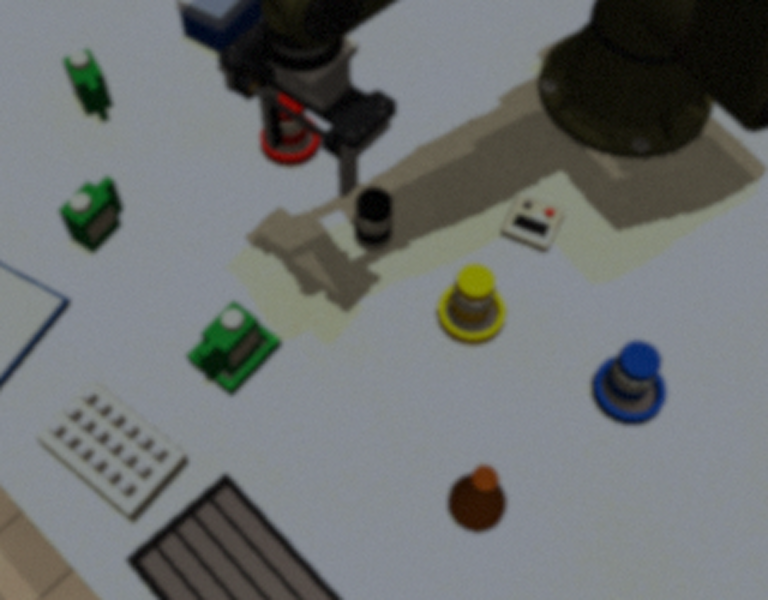

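All three jars and the cassette stand upright in their holders. Measured heights sit about 4 mm above the black jar's reference, which matches the floor height. The flask (478,500) and the black jar (373,215) are where they were. Handing in.

```bash
python3 -c "
from station import ctrl
print(ctrl.hand_in())"
```

```text
the job is handed in; nothing more can be done
None
```

The job is handed in at about 31 s: the red, blue and yellow jars and the green cassette (rib in the notch) stand upright and fully home in their own holders, and the flask and black-lidded jar were not touched.

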